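# Seat the flanged camera tube in the V-blocks and clamp it

### The job

Take the flanged camera tube out of the sloping rack and lower it gently into the pair of V-blocks while the clamp is still open, lengthwise centred over the two blocks, with its flange hanging free beyond the block that has no clamp. Let go so that it rests by itself in both grooves, then swing the clamp arm over until its pad rests on the tube. Leave the two other tubes in the rack and do not disturb the bottle, the slide box or the books.

Things in the scene. Friction and masses are not known exactly. Their poses are not given: they have to be found in the camera images.
- coupler: the flanged camera tube to load: dark steel, barrel 40 mm in diameter, 180 mm long overall, 0.3 to 0.55 kg; the last 12 mm at its +x end is a flange 56 mm in diameter. Origin at the tube's centre (on its axis, half-way along); x runs along the axis towards the flange. It starts in one of the rack's three slots, flange at the high end
- flange (a point): centre of the tube's flange, on the axis, 84 mm from the tube's centre; the flange is 12 mm thick, 56 mm in diameter
- rack: white tube rack fixed to the bench, 252 mm wide (y), three slots 80 mm apart, sloping 30 degrees with the low end at -x, towards the robot. Origin on the bench under the middle tube's centre, which lies 105 mm up. V supports 52 to 72 mm either side of a tube's centre leave its middle 104 mm free; the sloping board lies 36 mm under the tube axes; a ledge stops the low ends
- plain_mid (a point): centre of a plain tube that stays in the rack: 40 mm in diameter, 180 mm long, no flange, x along its axis up the slope. Slots are 80 mm apart centre to centre
- necked_mid (a point): centre of a tube that stays in the rack: 40 mm in diameter, 180 mm long, its upper 45 mm narrowed to 26 mm in diameter, x along its axis up the slope
- fixture: V-block fixture fixed to the bench: aluminium base plate 12 mm thick, two steel V-blocks, clamp. Origin on the bench under the middle, x along the grooves. Blocks (36 mm long, 68 wide, 90-degree grooves, tops 73 mm above the bench) centred at x = +50 and -50 mm; the 64 mm gap between them is open down to the plate. The clamp is at the -50 mm block; the flange goes beyond the +50 mm one
- seat (a point): where the tube's centre comes when it is seated: on the common groove axis, 75 mm above the bench, midway between the two blocks; axes as the fixture's (x towards the block without clamp, the flange side; y towards the clamp hinge)
- clamp (a joint): angle of the clamp arm, rad: 0 = level, pad resting on a seated tube; pi/2 = upright; beyond that it leans away from the grooves. It starts open, 1.65 to 2.05. Stiff hinge: it stays where it is left between about 1.0 and 2.1, and below about 0.9 sinks shut under its own weight; about 2 N at the knob moves it
- hinge (a point): the clamp's hinge axis: it runs along the fixture's x, at x = -50, y = +72 mm of the fixture, 106 mm above the bench
- clamp_knob (a point): centre of the black ball (22 mm in diameter) at the end of the steel clamp arm, 125 mm from the hinge axis; the arm is a bar 14 mm wide (along the fixture's x) and 10 mm thick. Shut, it points to the fixture's -y, across the tube. A black pad 26 mm long and 6 mm thick is fixed under the arm 72 mm from the hinge axis
- bottle_mid (a point): centre of a standing glass bottle, 56 mm in diameter, about 150 mm high; leave alone
- slidebox_mid (a point): centre of a low slide box 92 x 82 x 36 mm; leave alone
- books_mid (a point): centre of a stack of two red books, 210 x 160 x 72 mm; leave alone
Things that resemble listed ones, but are neither listed nor needed, are in the scene too. What is shaped like the coupler but brown is not meant.

How it is judged:
On the way:
1. the flanged tube lies by itself in both V-grooves, flange beyond the block without clamp, with the clamp still open (x of coupler in the frame of seat between -0.011 and 0.011 m and y of coupler in the frame of seat between -0.003 and 0.003 m and z of coupler in the frame of seat between -0.003 and 0.003 m and angle between the x axis of coupler and the x axis of fixture, either way round below 0.04 rad and contact force between coupler and the fingers below 0.1 N and value of joint clamp above 0.9 rad and x of flange in the frame of seat above 0.065 m), for 0.2 s.
At the end, for the whole second after the job is handed in: flanged tube at rest in both V-grooves (3 mm, 0.04 rad), centred lengthwise within 13 mm, flange beyond the block without clamp; clamp arm down within 0.035 rad of level, so its pad lies on the tube; other tubes within 20 mm, bottle, slide box and books within 25 mm of where they stood (x of coupler in the frame of seat between -0.013 and 0.013 m and y of coupler in the frame of seat between -0.003 and 0.003 m and z of coupler in the frame of seat between -0.003 and 0.003 m and angle between the x axis of coupler and the x axis of fixture, either way round below 0.04 rad and value of joint clamp between -0.06 and 0.035 rad and linear speed of coupler below 0.02 m/s and distance of each of plain_mid, necked_mid from where it was at the start of the episode below 0.02 m and distance of each of bottle_mid, slidebox_mid, books_mid from where it was at the start of the episode below 0.025 m and x of flange in the frame of seat above 0.065 m); the robot touches nothing.
It fails at once if the tube is dropped or slammed into the V-blocks (over 60 N before clamping, or falling into the grooves at over 0.4 m/s) ((contact force between coupler and fixture above 60 N and value of joint clamp above 0.9 rad) or (distance between coupler and seat below 0.02 m and linear speed of coupler above 0.4 m/s)).
It fails at once if one of the other tubes is taken from its place (40 mm) (distance of any of plain_mid, necked_mid from where it was at the start of the episode above 0.04 m).
It fails at once if the bottle is tipped or pushed, or the box or books pushed away (40 mm) (angle between bottle_mid's own z axis and vertical above 0.5 rad or distance of any of bottle_mid, slidebox_mid, books_mid from where it was at the start of the episode above 0.04 m).
It also fails if it takes over 61 s, if anything falls off the work surface, if the arm or the gripper's body presses on something with over 40 N, if the wrist force passes 120 N, or if a joint passes its speed limit or range.

### The arm

A 6-joint arm with a two-finger parallel gripper is mounted at the origin on the work surface. World frame = base frame: x ahead of the robot, y to its left, z up, the work surface at z = 0. Lengths are in m, angles in rad, forces in N, time in s.
With the tool pointing down it reaches from about 0.35 to 0.975 m from the base axis. Payload 4.9 kg.
Tool frame: the origin (TCP) lies between the finger pads; the fingertips stand 8 mm ahead of it and the grasp point (between the pads) lies 11 mm behind it; z points along the fingers, y is the direction in which the jaws open and shut (so a half turn about z gives the same grasp; the last joint's range is limited). The gripper opens to 85 mm and grips with 20 to 120 N. Pads are 22 mm wide; open, the fingers measure 114 mm over their backs; the gripper's body (76 mm by 85 mm) begins 54 mm behind the grasp point. The pads swing forward as they close: fully open they stand 13 mm farther back than shut.
Start: joints at [-1.367, 0.053, 1.613, -0, 1.476, -0.119], TCP at [0.198, -0.593, 0.239] pointing down, gripper open.
Joint ranges: [-3.01, 3.01], [-1.01, 2.22], [0.06, 2.58], [-1.02, 4.17], [0.09, 2.62], [-3.14, 3.14]. Speed limits (rad/s): [2.57, 2.57, 3.14, 3.14, 3.14, 3.14].

### API

Orientations are given as a rotation vector (axis times angle).
In Python, from station import ctrl gives the robot as it stands. The module is installed in compiled form; this text tells all that it offers.
- The arm moves only by the shell command python3 -m creep 'ROWS' [FORCE]. ROWS is JSON, a list of rows, each an object with "hand": the opening, from 0 (shut) to 1 (fully open); "translation": the shift along the tool's x, y, z in cm, a list of three; "delta_rot": the turn, a rotation vector about the tool's x, y, z in degrees, a list of three. A call has 1 to 8 rows; each row shifts and turns the commanded pose from where the row before left it, along the tool's axes as they then stand; what a row does not reach is not made up. A row lasts 1/8 s, in which the tool goes at most 62.5 mm and 10.7 degrees, less where a joint would pass 70% of its speed; a pose out of reach is approached as far as the arm can. A call with a gripper value outside its range is refused whole. The fingers move at their own pace and stop on an object; FORCE is the grip in N (left out, the last holds). Time passes only in rows, so rows that do not move let the fingers close. It gives the time, the measured TCP pose, the force and the opening at its end, in the units of the state.
- ctrl.get_obs(): the state, without advancing time (a new reading comes with each control period).
- ctrl.get_image(name): name is "scene" or "side" or "wrist"; returns (picture, depth): 480x640x3 uint8, red, green, blue; 480x640 float32, m along the optical axis (not along the pixel's ray), 0 where there is no reading.
- ctrl.calibration(name): a dict with "fx", "fy", "cx", "cy" (pixels), "dist" ([k1, k2, p1, p2, k3] as OpenCV has them; the pictures are not rectified), "T" (4x4, takes a point from camera to world coordinates). Camera axes: x right, y up, looking along -z (the intrinsics and any distortion apply to the point x, -y, -z); pixel columns grow to the right and rows downward; lengths in m; the calibration is good to about 2 mm. A picture is of the moment at which its call begins: read the wrist's pose just before it. calibration takes no time and is no camera call; for the wrist camera it gives the pose at the moment of the call.
- ctrl.finish_job(): hands the job in, once; it reports no verdict.
The state is a dict: "t": time; "q": joint angles; "dq": joint speeds; "effort": joint torques, N m; "tool_pos": TCP position; "tool_rot": TCP orientation; "contact_force": force on the tool from outside, world axes, zero at the start; "wrist_torque": the same for the moment, N m; "opening": finger opening in m.
Only numpy, scipy, OpenCV 4.12 (cv2) and the standard library are available. Lean on these libraries where they do the work, as an engineer would, in place of code of your own. Each camera call takes 0.05 s, during which the arm holds its last target.

## Working session

There is one attempt and no reset: what is moved stays moved. The work goes in short steps, Python scripts to look and compute and a shell command to move; the robot and the scene stay as the last step left them, time stands still between calls to the robot, and variables do not carry over. Pictures are saved under pics/ and viewed, and the job is handed in when it is done.

```bash
mkdir -p pics; ls; python3 - <<'E'
from station import ctrl
import cv2, numpy as np
print(ctrl.get_obs())
for n in ["scene","side","wrist"]:
    im,d=ctrl.get_image(n); cv2.imwrite(f"pics/{n}0.png",im[:,:,::-1]); np.savez(f"{n}0.npz",im=im,d=d,**{k:np.array(v) for k,v in ctrl.calibration(n).items()})
    c=ctrl.calibration(n); print(n,c["fx"],c["cx"],c["cy"],c["dist"],np.round(c["T"],3).tolist(),(d>0).mean())
E
```

```text
pics
{'t': 0.0, 'q': array([-1.36700658e+00,  5.33888092e-02,  1.61429884e+00, -2.91058869e-05,
        1.47602766e+00, -1.19024799e-01]), 'dq': array([ 0.00051812,  0.00065654,  0.00048458, -0.00113723,  0.00223062,
       -0.00095797]), 'effort': array([-6.76006930e-04, -3.93682837e+01, -3.70180964e+01, -2.45353722e-04,
        7.16394105e-03,  1.42455536e-05]), 'tool_pos': array([ 0.19812551, -0.59211506,  0.23804032]), 'tool_rot': array([-3.09866587e+00, -5.04540711e-01,  1.86615086e-04]), 'contact_force': array([-0.0458695 , -0.38269262, -0.12245479]), 'wrist_torque': array([ 0.01537958, -0.05164657,  0.03641911]), 'opening': 0.08539643374161422}
scene 434.53033482373417 314.68521543544847 240.81999569755678 [-0.07639095  0.          0.          0.          0.        ] [[-0.73, -0.556, 0.398, 0.934], [0.683, -0.607, 0.406, 0.433], [0.016, 0.568, 0.823, 0.849], [0.0, 0.0, 0.0, 1.0]] 0.9961067708333333
side 438.73478126497116 322.32372957593844 235.52983665479985 [0.01140084 0.         0.         0.         0.        ] [[-0.751, 0.471, -0.462, 0.181], [-0.66, -0.534, 0.529, 0.568], [0.003, 0.702, 0.712, 0.758], [0.0, 0.0, 0.0, 1.0]] 0.9959244791666667
wrist 412.99154716347505 316.17138026823386 239.56412829134106 [-0.09029251  0.          0.          0.          0.        ] [[0.318, 0.907, 0.276, 0.269], [-0.948, 0.304, 0.091, -0.57], [-0.002, -0.291, 0.957, 0.372], [0.0, 0.0, 0.0, 1.0]] 0.996083984375
```

View pics/scene0.png

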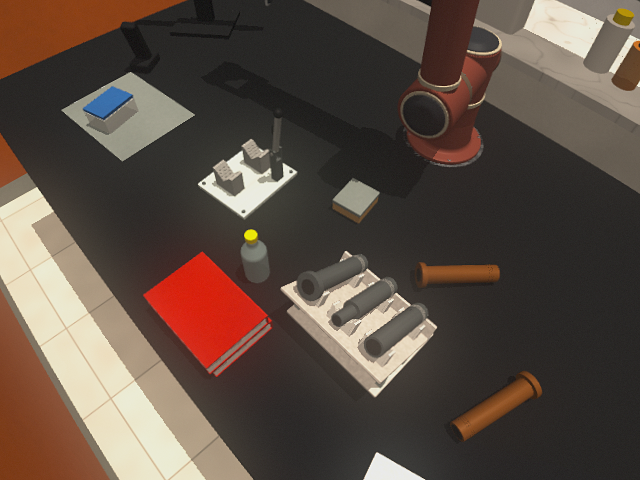

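View pics/side0.png

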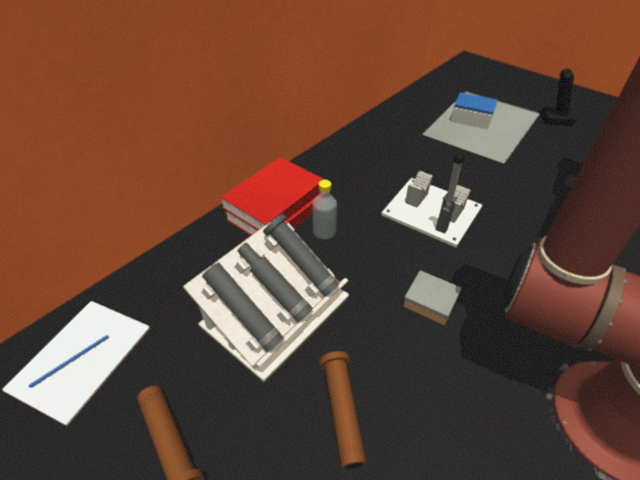

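View pics/wrist0.png

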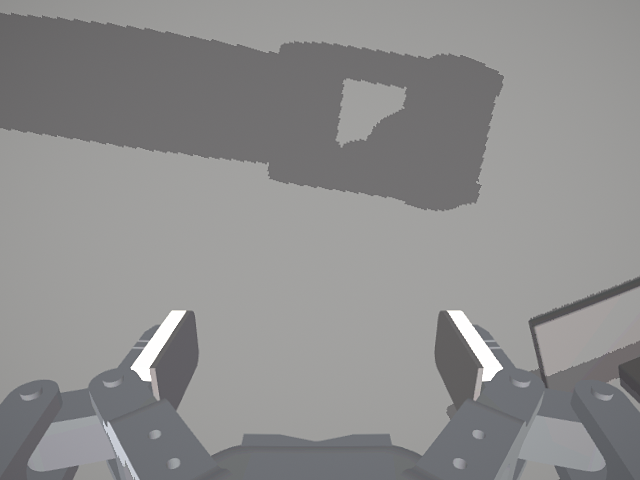

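The scene view shows the flanged tube in the rack's slot nearest the bottle (about 330,275), the fixture at about (248,180) with the clamp hinge on its right side, and the knob at (277,115). The brown look-alikes lie loose on the bench. Next I'll convert depth to points.

```bash
cat > h.py <<'E'
import numpy as np, cv2
def load(n):
    z=np.load(n+".npz"); return {k:z[k] for k in z}
def cloud(s):
    K=np.array([[s['fx'],0,s['cx']],[0,s['fy'],s['cy']],[0,0,1.]])
    u,v=np.meshgrid(np.arange(640),np.arange(480))
    p=cv2.undistortPoints(np.stack([u,v],-1).reshape(-1,1,2).astype(float),K,s['dist'].astype(float)).reshape(480,640,2)
    d=s['d']; P=np.stack([p[...,0]*d,-p[...,1]*d,-d],-1)
    return P@s['T'][:3,:3].T+s['T'][:3,3]
E
python3 - <<'E'
from h import *
out=[]
x0,y0,r=0.25,-0.45,0.0018
for n in ["scene0","side0"]:
    s=load(n);P=cloud(s)
    print(n,"bench z",np.median(P[...,2][abs(P[...,2])<.02]))
    H=np.zeros((420,500),np.float32);C=np.zeros((420,500,3),np.uint8)
    p=P.reshape(-1,3);c=s['im'].reshape(-1,3)
    o=np.argsort(p[:,2]);p=p[o];c=c[o]
    i=((0.95-p[:,0])/r).astype(int);j=((0.45-p[:,1])/r).astype(int)
    k=(i>=0)&(i<420)&(j>=0)&(j<500)&(s['d'].reshape(-1)[o]>0)&(p[:,2]<.35)
    C[i[k],j[k]]=c[k]
    for a in range(0,420,55): cv2.putText(C,"%.2f"%(0.95-a*r),(0,a+8),0,.35,(0,255,0))
    for a in range(0,500,55): cv2.putText(C,"%.2f"%(0.45-a*r),(a,415),0,.35,(0,255,0))
    cv2.imwrite(f"pics/top_{n}.png",C[:,:,::-1])
E
```

```text
scene0 bench z -0.0005873595275793786
side0 bench z 0.0011114201196620321
```

```bash
python3 - <<'E'
import cv2,numpy as np
a=cv2.imread("pics/top_scene0.png");b=cv2.imread("pics/top_side0.png")
cv2.imwrite("pics/top2.png",cv2.resize(np.hstack([a,b]),(800,336)))
E
```

```text
(no output)
```

View pics/top_scene0.png

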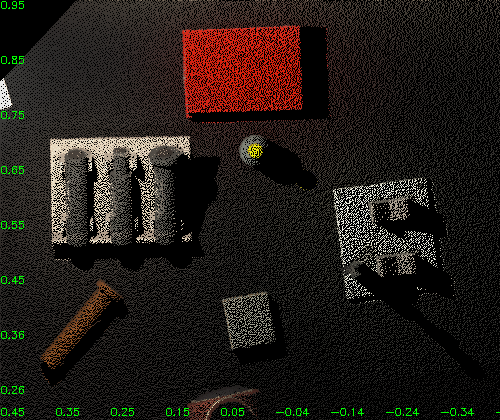

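View pics/top_side0.png

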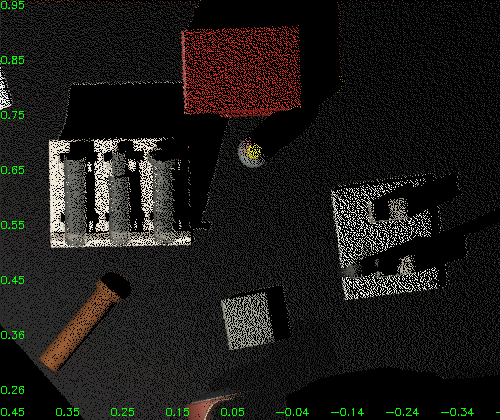

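The top-down maps show the flanged tube in the slot at y≈0.17 with its flange at far +x. In the fixture, the clamp block is at x≈0.48 and the free block at x≈0.58. Now the precise fits.

```bash
python3 - <<'E'
from h import *
from scipy.optimize import least_squares
for n in ["scene0","side0"]:
    s=load(n);P=cloud(s).reshape(-1,3)
    bz=np.median(P[abs(P[:,2])<.02][:,2])
    print(n,bz)
    # coupler: points on barrel near y .17
    for yc,nm in [(.17,'coupler'),(.25,'mid'),(.33,'left')]:
        c0=np.array([.61,yc,.105])
        a=np.array([np.cos(np.pi/6),0,np.sin(np.pi/6)])
        for it in range(4):
            q=P-c0; t=q@a; w=q-t[:,None]*a; rr=np.linalg.norm(w,axis=1)
            nz=np.array([-a[2],0,a[0]])
            up=w@nz
            k=(t>-.05)&(t<.045)&(abs(rr-.02)<(.012 if it<1 else .006))&(up>-.008)
            def f(p):
                d=np.array([np.cos(p[3])*np.cos(p[2]),np.cos(p[3])*np.sin(p[2]),np.sin(p[3])])
                q=P[k]-np.array([c0[0],p[0],p[1]]);return np.linalg.norm(np.cross(q,d),axis=1)-.02
            r=least_squares(f,[c0[1],c0[2],np.arctan2(a[1],a[0]),np.arcsin(a[2])],loss='soft_l1',f_scale=.002)
            c0=np.array([c0[0],r.x[0],r.x[1]]);a=np.array([np.cos(r.x[3])*np.cos(r.x[2]),np.cos(r.x[3])*np.sin(r.x[2]),np.sin(r.x[3])])
        q=P-c0;t=q@a;rr=np.linalg.norm(q-t[:,None]*a,axis=1)
        m=(rr<.032)&(abs(t)<.13);m2=m&(rr<.0205)
        print(nm,k.sum(),c0,a,np.degrees(r.x[2:]),'res',np.std(r.fun),'t pct',np.percentile(t[m2],[.5,2,98,99.5]))
        if nm=='coupler':
            fl=(rr>.0235)&(rr<.031)&(t>.03)&(t<.12); print('flange t',np.percentile(t[fl],[1,5,25,50,75,95,99]),fl.sum())
            e=c0+a*0; print('at t=0 ->',e)
    # rack low-board edges skipped ; clamp
    k=(P[:,0]>.35)&(P[:,0]<.7)&(P[:,1]<-.1)&(P[:,1]>-.45)
    Q=P[k]
    k=abs(Q[:,2]-bz-.012)<.0045
    h=cv2.minAreaRect(Q[k][:,:2].astype(np.float32)); print('plate',h)
    t=Q[abs(Q[:,2]-bz-.073)<.004]; print('tops',len(t))
E
```

```text
scene0 -0.0005873595275793786
coupler 620 [0.61       0.15132459 0.11228866] [0.86766875 0.01735109 0.4968399 ] [ 1.14561217 29.79114848] res 0.0008581854932826464 t pct [-0.10548747 -0.10018705  0.07584478  0.07660666]
flange t [0.0395812  0.04729743 0.06588944 0.07213053 0.07397185 0.07513881
 0.07634728] 319
at t=0 -> [0.61       0.15132459 0.11228866]
mid 762 [0.61       0.23181892 0.10602605] [0.91731012 0.02419345 0.39743781] [ 1.5107881  23.41810101] res 0.0019931306840873385 t pct [-0.10190986 -0.09963064  0.07801686  0.08576897]
left 703 [0.61       0.31253763 0.11380353] [0.86657179 0.01889349 0.49869467] [ 1.24899742 29.91367749] res 0.0009571167602004409 t pct [-0.10731867 -0.10387399  0.07232764  0.07304144]
plate ((0.5215096473693848, -0.2448730766773224), (0.2010321021080017, 0.17153708636760712), 7.3223490715026855)
tops 225
side0 0.0011114201196620321
coupler 972 [0.61       0.15364556 0.11350486] [0.8654814  0.01727047 0.50064326] [ 1.14317185 30.04256694] res 0.0012936394875028903 t pct [-0.11304147 -0.11034317  0.05870463  0.06147401]
flange t [0.03649138 0.03851586 0.05696476 0.06568812 0.06993053 0.07313032
 0.07409344] 235
at t=0 -> [0.61       0.15364556 0.11350486]
mid 984 [0.61       0.23340052 0.10796207] [0.90669875 0.00770116 0.42170852] [ 0.4866372  24.94250068] res 0.0016280973520289455 t pct [-0.1109209  -0.1083611   0.07180173  0.07498444]
left 1251 [0.61       0.31358473 0.1154835 ] [0.86601277 0.01940696 0.49964513] [ 1.28375777 29.97652506] res 0.0012427813548249612 t pct [-0.11669099 -0.11477187  0.06695924  0.06951881]
plate ((0.5201309323310852, -0.24361006915569305), (0.1998562216758728, 0.17456761002540588), 7.475049018859863)
tops 204
```

```bash
python3 - <<'E'
from h import *
from scipy.optimize import least_squares
R=[]
for n in ["scene0","side0"]:
    s=load(n);P=cloud(s).reshape(-1,3)
    bz=np.median(P[abs(P[:,2])<.02][:,2]); P[:,2]-=bz
    Q=P[(P[:,0]>.35)&(P[:,0]<.7)&(P[:,1]<-.1)&(P[:,1]>-.45)]
    yaw=np.radians(7.4);o=np.array([.5205,-.2443])
    for it in range(1):
        c,sn=np.cos(yaw),np.sin(yaw)
        L=np.c_[(Q[:,:2]-o)@np.array([[c,-sn],[sn,c]]),Q[:,2]]
    R.append(L)
    H=np.zeros((300,300,3),np.uint8)
    print(n)
    for sgn in (1,-1):
        B=L[(abs(L[:,0]-sgn*.05)<.03)&(L[:,2]>.03)&(L[:,2]<.08)&(abs(L[:,1])<.06)]
        print(sgn,'x',np.percentile(B[:,0],[1,5,50,95,99]).round(4),'y',np.percentile(B[:,1],[1,5,95,99]).round(4),len(B))
        B=B[abs(B[:,0]-sgn*.05)<.017]
        for y in np.arange(-.06,.04,.004):
            m=abs(B[:,1]-y)<.002
            if m.sum()>3: print('  y%.3f'%y,m.sum(),np.percentile(B[m][:,2],[20,50,80,95]).round(4))
E
```

```text
scene0
1 x [0.0322 0.0346 0.0557 0.068  0.0685] y [-0.0461 -0.0423  0.0211  0.0223] 548
  y-0.048 6 [0.0697 0.0711 0.0726 0.0729]
  y-0.044 15 [0.0691 0.0726 0.0741 0.0754]
  y-0.040 26 [0.0705 0.0713 0.0748 0.0752]
  y-0.036 33 [0.0647 0.0679 0.07   0.073 ]
  y-0.032 31 [0.0611 0.0652 0.0673 0.0693]
  y-0.028 32 [0.057  0.0609 0.0645 0.0656]
  y-0.024 32 [0.0535 0.0564 0.06   0.0627]
  y-0.020 28 [0.0521 0.0538 0.0562 0.0581]
  y-0.016 32 [0.0459 0.0483 0.0512 0.0526]
  y-0.012 10 [0.0445 0.0466 0.0471 0.0478]
  y-0.008 8 [0.0398 0.0497 0.0508 0.0525]
  y-0.004 7 [0.0395 0.0533 0.0542 0.055 ]
  y0.000 7 [0.0557 0.0593 0.0601 0.0603]
  y0.004 7 [0.0455 0.0573 0.0637 0.0643]
  y0.008 8 [0.0589 0.066  0.0674 0.0679]
  y0.012 10 [0.0534 0.0705 0.0717 0.0726]
  y0.016 22 [0.0419 0.0703 0.0724 0.0737]
  y0.020 112 [0.0384 0.0517 0.0658 0.0723]
  y0.024 12 [0.0598 0.0674 0.072  0.0736]
-1 x [-0.0671 -0.0641 -0.0401 -0.0308 -0.0294] y [-0.046  -0.0423  0.0531  0.0588] 554
  y-0.048 6 [0.0449 0.0541 0.0692 0.0709]
  y-0.044 20 [0.0602 0.0714 0.0728 0.074 ]
  y-0.040 24 [0.0601 0.0712 0.0728 
[... 1053 characters left out ...]
0718 0.0727 0.0737]
  y0.020 105 [0.0409 0.0536 0.0665 0.0726]
  y0.024 79 [0.0369 0.0516 0.0649 0.0727]
-1 x [-0.0683 -0.0681 -0.06   -0.0388 -0.0359] y [-0.0454 -0.0414  0.0257  0.0574] 345
  y-0.044 8 [0.0709 0.072  0.0728 0.0732]
  y-0.040 14 [0.0707 0.072  0.0728 0.0739]
  y-0.036 33 [0.0675 0.0705 0.0728 0.0732]
  y-0.032 25 [0.0638 0.0664 0.0687 0.0716]
  y-0.028 29 [0.0608 0.0631 0.0651 0.0686]
  y-0.024 29 [0.0564 0.0589 0.0622 0.0635]
  y-0.020 26 [0.0518 0.0548 0.057  0.0592]
  y-0.016 7 [0.0499 0.0511 0.0518 0.0531]
  y-0.012 4 [0.0497 0.0505 0.0515 0.0524]
  y0.016 6 [0.06   0.0707 0.0722 0.0728]
  y0.020 46 [0.0433 0.0593 0.0652 0.0684]
  y0.024 29 [0.0435 0.0591 0.0678 0.0727]
```

```bash
cat >> h.py <<'E'
from scipy.spatial.transform import Rotation as Ro
def frame(yaw,pitch):
    "tool pointing down, tool x at yaw, pitched so x rises by pitch (deg)"
    y,p=np.radians([yaw,pitch]); x=np.array([np.cos(p)*np.cos(y),np.cos(p)*np.sin(y),np.sin(p)])
    z=np.array([np.sin(p)*np.cos(y),np.sin(p)*np.sin(y),-np.cos(p)])
    return np.c_[x,np.cross(z,x),z]
def go(pos,R,first='rot'):
    from station import ctrl
    o=ctrl.get_obs();R0=Ro.from_rotvec(o['tool_rot']).as_matrix();d=np.array(pos)-o['tool_pos']
    print('t',round(o['t'],2),'pos',o['tool_pos'].round(4),'F',o['contact_force'].round(1),'open',round(o['opening'],4))
    print(' rot deg',np.degrees(Ro.from_matrix(R0.T@R).as_rotvec()).round(2))
    print(' trans cm, in present axes',(R0.T@d*100).round(2),' in final axes',(R.T@d*100).round(2))
E
python3 -m creep '[{"hand":1,"translation":[0,0,-6],"delta_rot":[0,0,8.6]},{"hand":0.75,"translation":[0,0,-6],"delta_rot":[0,0,8.6]}]' 60
python3 - <<'E'
from h import *
c=np.array([.596,.152,.105]);R=frame(1.2,30)
p=c+R[:,2]*(.011-.15)
go(p,frame(1.2,0)); go(p,R)
E
```

```text
t: 0.4
tool_pos: [0.1981, -0.592, 0.3589]
tool_rot: [-3.138, -0.028, 0.001]
contact_force: [0.6, -1.3, 1.0]
opening: 0.0696
t 0.4 pos [ 0.1981 -0.592   0.3589] F [ 0.6 -1.3  1. ] open 0.0696
 rot deg [-0.19  0.04 -0.19]
 trans cm, in present axes [ 34.15 -73.62  13.58]  in final axes [ 34.39 -73.55  13.36]
t 0.4 pos [ 0.1981 -0.592   0.3589] F [ 0.6 -1.3  1. ] open 0.0696
 rot deg [-0.14 30.04 -0.24]
 trans cm, in present axes [ 34.15 -73.62  13.58]  in final axes [ 23.1  -73.55  28.76]
```

```bash

python3 -m creep '[{"hand":0.75,"translation":[2.4,-5.2,0],"delta_rot":[0,0,0]},{"hand":0.75,"translation":[2.4,-5.2,0],"delta_rot":[0,0,0]},{"hand":0.75,"translation":[2.4,-5.2,0],"delta_rot":[0,0,0]},{"hand":0.75,"translation":[2.4,-5.2,0],"delta_rot":[0,0,0]},{"hand":0.75,"translation":[2.4,-5.2,0],"delta_rot":[0,0,0]},{"hand":0.75,"translation":[2.4,-5.2,0],"delta_rot":[0,0,0]},{"hand":0.75,"translation":[2.4,-5.2,0],"delta_rot":[0,0,0]},{"hand":0.75,"translation":[2.4,-5.2,0],"delta_rot":[0,0,0]}]'
python3 -m creep '[{"hand":0.75,"translation":[2.4,-5.2,0],"delta_rot":[0,0,0]},{"hand":0.75,"translation":[2.4,-5.2,0],"delta_rot":[0,0,0]},{"hand":0.75,"translation":[2.4,-5.2,0],"delta_rot":[0,0,0]},{"hand":0.75,"translation":[2.4,-5.2,0],"delta_rot":[0,0,0]},{"hand":0.75,"translation":[2.4,-5.2,0],"delta_rot":[0,10,0]},{"hand":0.75,"translation":[0,-5.2,0],"delta_rot":[0,10,0]},{"hand":0.75,"translation":[0,0,0],"delta_rot":[0,10,0]},{"hand":0.75,"translation":[0,0,0],"delta_rot":[0,0,0]}]'
python3 - <<'E'
from h import *
c=np.array([.596,.152,.105]);R=frame(1.2,30)
go(c+R[:,2]*(.011-.15),R)
E
```

```text
t: 1.4
tool_pos: [0.3811, -0.1707, 0.3591]
tool_rot: [3.141, 0.035, 0.001]
contact_force: [1.1, -0.9, -1.1]
opening: 0.0642
t: 2.4
tool_pos: [0.4913, 0.1429, 0.3566]
tool_rot: [-3.03, -0.038, -0.806]
contact_force: [-0.1, -0.3, 0.2]
opening: 0.0641
t 2.4 pos [0.4913 0.1429 0.3566] F [-0.1 -0.3  0.2] open 0.0641
 rot deg [-0.09  0.22  0.21]
 trans cm, in present axes [-3.45 -0.68 13.14]  in final axes [-3.5  -0.69 13.13]
```

```bash

python3 -m creep '[{"hand":0.75,"translation":[-1.2,-0.2,4.4],"delta_rot":[0,0,0]},{"hand":0.75,"translation":[-1.2,-0.2,4.4],"delta_rot":[0,0,0]},{"hand":0.75,"translation":[-1.1,-0.3,4.3],"delta_rot":[0,0,0]},{"hand":0.75,"translation":[0,0,0],"delta_rot":[0,0,0]}]'
python3 - <<'E'
from h import *
from station import ctrl
c=np.array([.596,.152,.105]);R=frame(1.2,30)
go(c+R[:,2]*.011,R)
C=ctrl.calibration("wrist");im,d=ctrl.get_image("wrist");cv2.imwrite("pics/w1.png",im[:,:,::-1]);np.savez("w1.npz",im=im,d=d,**{k:np.array(v) for k,v in C.items()})
E
```

```text
t: 2.9
tool_pos: [0.5277, 0.1487, 0.2235]
tool_rot: [-3.035, -0.032, -0.796]
contact_force: [-0.6, -0.2, 0.3]
opening: 0.064
t 2.9 pos [0.5277 0.1487 0.2235] F [-0.6 -0.2  0.3] open 0.064
 rot deg [0.08 0.6  0.03]
 trans cm, in present axes [ 0.15 -0.2  14.78]  in final axes [-1.000e-02 -1.800e-01  1.478e+01]
```

View pics/w1.png

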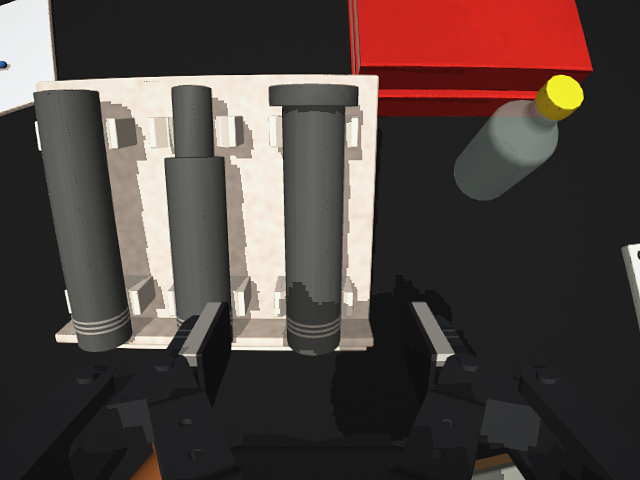

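The wrist view shows the flanged tube between the jaws, barrel at columns 285–343 and flange at (313,95). I'll refine its pose from this cloud.

```bash
python3 - <<'E'
from h import *
from scipy.optimize import least_squares
s=load("w1");P=cloud(s).reshape(-1,3)
print('bench',np.median(P[abs(P[:,2])<.015][:,2]))
c0=np.array([.596,.152,.105]);p=[.152,.105,np.radians(1.2),np.radians(30)]
dd=lambda p:np.array([np.cos(p[3])*np.cos(p[2]),np.cos(p[3])*np.sin(p[2]),np.sin(p[3])])
for it in range(4):
    c=np.array([.596,p[0],p[1]]);a=dd(p);q=P-c;t=q@a;rr=np.linalg.norm(q-t[:,None]*a,axis=1);up=(q-t[:,None]*a)@np.array([-.5,0,.866])
    k=(abs(t)<.06)&(abs(rr-.02)<.008)&(up>0)
    r=least_squares(lambda p:np.linalg.norm(np.cross(P[k]-np.array([.596,p[0],p[1]]),dd(p)),axis=1)-.02,p,loss='soft_l1',f_scale=.001);p=r.x
print(k.sum(),p[:2],np.degrees(p[2:]),np.std(r.fun))
m=(rr<.0205)&(up>.010)&(abs(t)<.12);print('barrel t',np.percentile(t[m],[.2,1,99,99.8]))
m=(rr>.0255)&(rr<.029)&(up>.0)&(t>.04)&(t<.12);print('flange t',np.percentile(t[m],[1,5,50,95,99]),m.sum())
E
```

```text
bench -0.00037714851606276967
10416 [0.15111963 0.10364362] [ 1.13767622 30.04357362] 0.0005499258566053578
barrel t [-0.08799454 -0.08629357  0.07773065  0.07885662]
flange t [0.07939455 0.07988893 0.085337   0.09059693 0.09096357] 1796
```

```bash

python3 -m creep '[{"hand":0.75,"translation":[0,-0.1,5],"delta_rot":[0,0.5,0]},{"hand":0.75,"translation":[0.1,0,5],"delta_rot":[0,0,0]},{"hand":0.75,"translation":[0,0,3],"delta_rot":[0,0,0]},{"hand":0.75,"translation":[0,0,1.8],"delta_rot":[0,0,0]},{"hand":0.75,"translation":[0,0,0],"delta_rot":[0,0,0]}]'
python3 - <<'E'
from h import *
R=frame(1.2,30)
go(np.array([.597,.151,.1045])+R[:,2]*.011,R)
E
```

```text
t: 3.58
tool_pos: [0.606, 0.1523, 0.1027]
tool_rot: [-3.025, -0.033, -0.826]
contact_force: [-0.3, -0.1, 0.8]
opening: 0.0644
t 3.58 pos [0.606  0.1523 0.1027] F [-0.3 -0.1  0.8] open 0.0644
 rot deg [-0.02 -0.54  0.03]
 trans cm, in present axes [-0.7   0.11  0.49]  in final axes [-0.69  0.11  0.49]
```

```bash

python3 -m creep '[{"hand":0.75,"translation":[0,0,0],"delta_rot":[0,0,0]}]'
python3 - <<'E'
from h import *
R=frame(1.2,30)
go(np.array([.597,.151,.1045])+R[:,2]*.011,R)
E
```

```text
t: 3.7
tool_pos: [0.606, 0.1527, 0.1041]
tool_rot: [-3.023, -0.033, -0.83]
contact_force: [0.5, 0.1, 0.6]
opening: 0.0641
t 3.7 pos [0.606  0.1527 0.1041] F [0.5 0.1 0.6] open 0.0641
 rot deg [-0.06 -0.7   0.05]
 trans cm, in present axes [-0.76  0.15  0.6 ]  in final axes [-0.76  0.15  0.61]
```

```bash

python3 -m creep '[{"hand":0.75,"translation":[-0.8,0.1,0.6],"delta_rot":[0,-0.6,0]},{"hand":0.75,"translation":[0,0,0],"delta_rot":[0,0,0]},{"hand":0.75,"translation":[0,0,0],"delta_rot":[0,0,0]}]'
python3 - <<'E'
from h import *
R=frame(1.2,30)
go(np.array([.597,.151,.1045])+R[:,2]*.011,R)
E
```

```text
t: 4.08
tool_pos: [0.6003, 0.1516, 0.0921]
tool_rot: [-3.029, -0.034, -0.809]
contact_force: [-0.9, -0.2, 0.3]
opening: 0.0639
t 4.08 pos [0.6003 0.1516 0.0921] F [-0.9 -0.2  0.3] open 0.0639
 rot deg [-0.05  0.09  0.08]
 trans cm, in present axes [ 0.33  0.06 -0.14]  in final axes [ 0.33  0.05 -0.14]
```

```bash

python3 -m creep '[{"hand":0.75,"translation":[0.2,0,0],"delta_rot":[0,0,0]},{"hand":0.3,"translation":[0,0,0],"delta_rot":[0,0,0]},{"hand":0.2,"translation":[0,0,0],"delta_rot":[0,0,0]},{"hand":0.1,"translation":[0,0,0],"delta_rot":[0,0,0]},{"hand":0.1,"translation":[0,0,0],"delta_rot":[0,0,0]},{"hand":0.1,"translation":[0,0,0],"delta_rot":[0,0,0]}]' 60
python3 - <<'E'
from h import *
R=frame(1.2,30)
go(np.array([.597,.151,.1045])+R[:,2]*.011,R)
E
```

```text
t: 4.82
tool_pos: [0.6023, 0.1522, 0.0934]
tool_rot: [-3.028, -0.034, -0.809]
contact_force: [-3.9, 3.1, 4.8]
opening: 0.0386
t 4.83 pos [0.6023 0.1522 0.0934] F [-3.9  3.1  4.8] open 0.0386
 rot deg [-0.1   0.07  0.06]
 trans cm, in present axes [ 0.09  0.1  -0.13]  in final axes [ 0.09  0.1  -0.13]
```

```bash

python3 -m creep '[{"hand":0.05,"translation":[0,0,-1],"delta_rot":[0,0,0]},{"hand":0.05,"translation":[0,0,-2],"delta_rot":[0,0,0]},{"hand":0.05,"translation":[0,0,-3],"delta_rot":[0,0,0]},{"hand":0.05,"translation":[0,0,-4],"delta_rot":[0,0,0]},{"hand":0.05,"translation":[0,0,-4],"delta_rot":[0,0,0]},{"hand":0.05,"translation":[0,0,-2],"delta_rot":[0,0,0]},{"hand":0.05,"translation":[0,0,0],"delta_rot":[0,0,0]}]' 80
python3 - <<'E'
from h import *
from station import ctrl
im,d=ctrl.get_image("scene");cv2.imwrite("pics/s2.png",im[:,:,::-1])
C=ctrl.calibration("wrist");im,d=ctrl.get_image("wrist");cv2.imwrite("pics/w2.png",im[:,:,::-1])
R=frame(7.4,0)
go([.5227,-.257,.33],R)
E
```

```text
t: 5.7
tool_pos: [0.5217, 0.1496, 0.2319]
tool_rot: [-3.03, -0.034, -0.809]
contact_force: [0.2, -0.6, -4.8]
opening: 0.0375
t 5.8 pos [0.5213 0.1494 0.2292] F [ 0.6 -0.6 -5.8] open 0.038
 rot deg [  1.63 -29.64  -5.97]
 trans cm, in present axes [ 4.3  40.64 -9.11]  in final axes [ -5.1   40.32 -10.08]
```

View pics/s2.png

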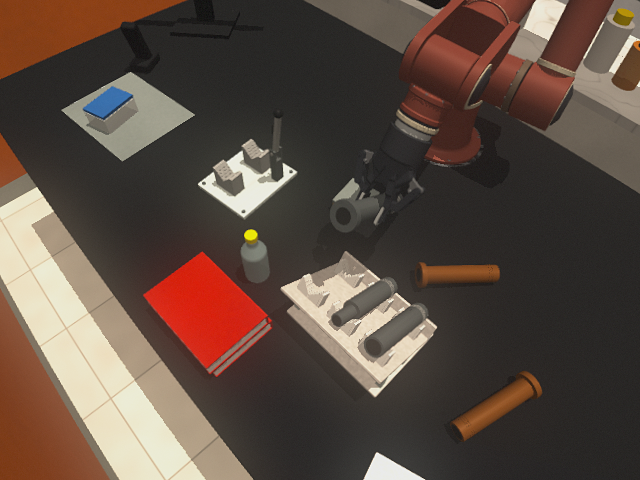

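View pics/w2.png

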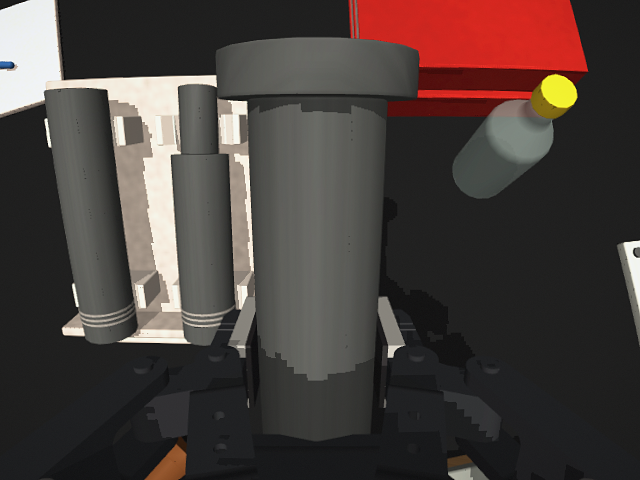

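The tube is held square in the jaws, flange at the top of the wrist view (318,68), and the other two tubes haven't moved. Next I level it and move over to the fixture.

```bash

python3 -m creep '[{"hand":0.05,"translation":[2,0,-3.5],"delta_rot":[0,0,0]},{"hand":0.05,"translation":[2,0,-3.5],"delta_rot":[0,-7.5,0]},{"hand":0.05,"translation":[1,0,-3],"delta_rot":[0,-7.5,0]},{"hand":0.05,"translation":[0,0,0],"delta_rot":[0,-7.5,0]},{"hand":0.05,"translation":[0,0,0],"delta_rot":[0,-7.5,0]},{"hand":0.05,"translation":[0,0,0],"delta_rot":[0,0,-6]},{"hand":0.05,"translation":[0,0,0],"delta_rot":[0,0,0]}]'
python3 - <<'E'
from h import *
go([.5227,-.257,.33],frame(7.4,0))
E
```

```text
t: 6.68
tool_pos: [0.5204, 0.1495, 0.341]
tool_rot: [3.135, 0.197, -0.009]
contact_force: [0.1, 0.2, -5.6]
opening: 0.0383
t 6.67 pos [0.5204 0.1495 0.341 ] F [ 0.1  0.2 -5.6] open 0.0383
 rot deg [ 0.01  0.32 -0.2 ]
 trans cm, in present axes [-4.86 40.36  1.13]  in final axes [-5.01 40.34  1.1 ]
```

```bash

python3 -m creep '[{"hand":0.05,"translation":[-0.6,3,0],"delta_rot":[0,0.3,-0.2]},{"hand":0.05,"translation":[-0.6,5,0],"delta_rot":[0,0,0]},{"hand":0.05,"translation":[-0.6,6,0],"delta_rot":[0,0,0]},{"hand":0.05,"translation":[-0.6,6,0],"delta_rot":[0,0,0]},{"hand":0.05,"translation":[-0.6,6,0],"delta_rot":[0,0,0]},{"hand":0.05,"translation":[-0.6,6,0],"delta_rot":[0,0,0]},{"hand":0.05,"translation":[-0.6,5,0],"delta_rot":[0,0,0]},{"hand":0.05,"translation":[-0.6,3.4,0],"delta_rot":[0,0,0]}]'
python3 -m creep '[{"hand":0.05,"translation":[0,0,0],"delta_rot":[0,0,0]},{"hand":0.05,"translation":[0,0,0],"delta_rot":[0,0,0]}]'
python3 - <<'E'
from h import *
from station import ctrl
go([.5227,-.257,.30],frame(7.4,0))
for n in ("wrist","scene","side"):
    C=ctrl.calibration(n);im,d=ctrl.get_image(n);cv2.imwrite(f"pics/{n}3.png",im[:,:,::-1]);np.savez(f"{n}3.npz",im=im,d=d,**{k:np.array(v) for k,v in C.items()})
o=ctrl.get_obs();print(o['tool_pos'],o['tool_rot'])
E
```

```text
t: 7.68
tool_pos: [0.5245, -0.2594, 0.342]
tool_rot: [-3.134, -0.199, -0.003]
contact_force: [-0.1, -0.0, -5.2]
opening: 0.0383
t: 7.92
tool_pos: [0.5249, -0.2567, 0.3427]
tool_rot: [-3.133, -0.204, -0.004]
contact_force: [-0.3, 0.4, -5.2]
opening: 0.0381
t 7.92 pos [ 0.5249 -0.2567  0.3427] F [-0.3  0.4 -5.2] open 0.0381
 rot deg [-0.08 -0.16  0.04]
 trans cm, in present axes [-0.24  0.01  4.27]  in final axes [-0.22  0.    4.27]
[ 0.52521663 -0.25597232  0.34342488] [-3.1341992  -0.20695231 -0.00546932]
```

View pics/wrist3.png

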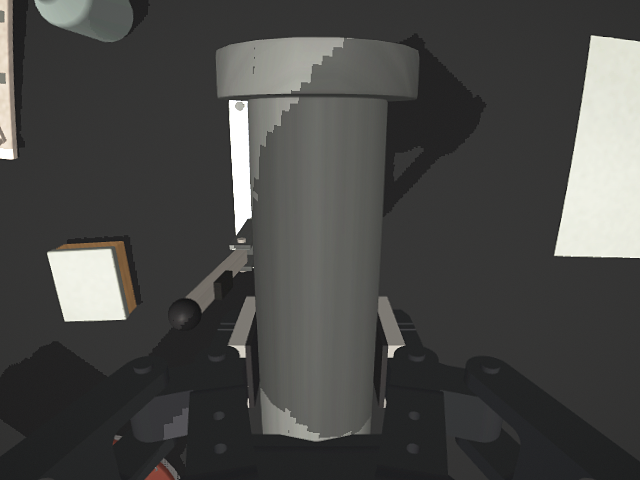

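View pics/side3.png

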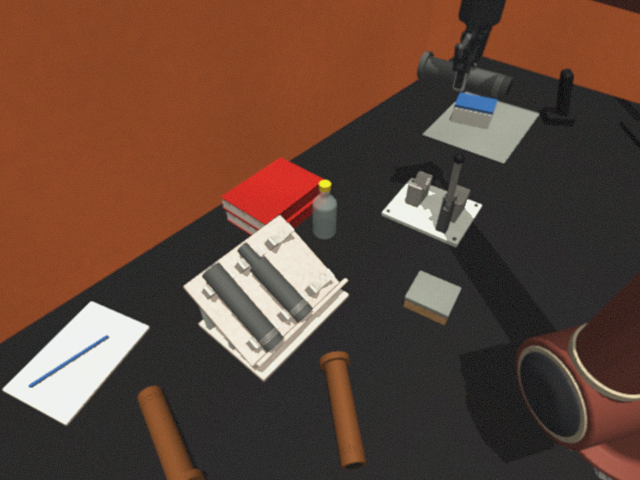

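The wrist view shows the tube over the fixture, flange at (318,68) and knob at (185,314), clear of the gripper. I'll measure the held tube in the scene and side clouds, the same cameras I used for the fixture, so their calibration biases cancel. Then the clamp angle.

```bash
python3 - <<'E'
from h import *
from scipy.optimize import least_squares
dd=lambda p:np.array([np.cos(p[3])*np.cos(p[2]),np.cos(p[3])*np.sin(p[2]),np.sin(p[3])])
for n,tr in (("wrist3",(0,.06)),("scene3",(-.06,.06)),("side3",(-.06,.06))):
    s=load(n);P=cloud(s).reshape(-1,3);cam=s['T'][:3,3]
    p=[-.257,.352,np.radians(7.4),0.]
    for it in range(5):
        c=np.array([.524,p[0],p[1]]);a=dd(p);q=P-c;t=q@a;w=q-t[:,None]*a;rr=np.linalg.norm(w,axis=1)
        wide=np.array([.006,.006,.004,.004,.004])[it]
        k=(t>tr[0])&(t<tr[1])&(abs(rr-.02)<wide)&((abs(t)>.02))
        if n!='wrist3': k&=(t>.022)|(t<-.03)
        r=least_squares(lambda p:np.linalg.norm(np.cross(P[k]-np.array([.524,p[0],p[1]]),dd(p)),axis=1)-.02,p,loss='soft_l1',f_scale=.001);p=r.x
    print(n,k.sum(),p[:2].round(4),np.degrees(p[2:]).round(2),np.std(r.fun).round(4))
    m=(rr>.0255)&(rr<.029)&(abs(t)<.12);print(' flange t',np.percentile(t[m],[1,5,50,95,99]).round(4),m.sum())
    m=(rr<.0205)&(abs(t)<.12);print(' barrel t',np.percentile(t[m],[.5,1,99,99.5]).round(4))
# clamp arm in scene0/side0
for n in ("scene0","side0"):
    s=load(n);P=cloud(s).reshape(-1,3);P[:,2]-=np.median(P[abs(P[:,2])<.02][:,2])
    yaw=np.radians(7.4);c,sn=np.cos(yaw),np.sin(yaw)
    L=np.c_[(P[:,:2]-[.5227,-.257])@np.array([[c,-sn],[sn,c]]),P[:,2]]
    m=(abs(L[:,0]+.05)<.02)&(L[:,1]>.02)&(L[:,1]<.16)&(L[:,2]>.09)
    B=L[m]
    for z in np.arange(.1,.26,.012):
        k=abs(B[:,2]-z)<.006
        if k.sum()>2: print(n,'z%.3f'%z,k.sum(),'x',np.percentile(B[k][:,0],[5,95]).round(3),'y',np.percentile(B[k][:,1],[5,50,95]).round(3))
E
```

```text
wrist3 17953 [-0.2577  0.3543] [7.35 0.15] 0.0005
 flange t [-0.0064  0.0055  0.0847  0.091   0.0915] 12688
 barrel t [-0.0236 -0.0216  0.0792  0.0795]
scene3 488 [-0.2571  0.3547] [ 7.59 -0.2 ] 0.0011
 flange t [-0.0059  0.0053  0.0852  0.0921  0.093 ] 247
 barrel t [-0.0867 -0.0862  0.0931  0.0932]
side3 724 [-0.2544  0.3558] [7.4  0.21] 0.0013
 flange t [-0.0102 -0.0097  0.0819  0.0904  0.0908] 195
 barrel t [-0.0887 -0.0886  0.0793  0.0798]
scene0 z0.100 39 x [-0.06  -0.036] y [0.063 0.076 0.081]
scene0 z0.112 58 x [-0.061 -0.036] y [0.064 0.076 0.081]
scene0 z0.124 23 x [-0.054 -0.043] y [0.069 0.077 0.079]
scene0 z0.136 22 x [-0.053 -0.042] y [0.07  0.079 0.081]
scene0 z0.148 25 x [-0.055 -0.043] y [0.073 0.081 0.083]
scene0 z0.160 26 x [-0.055 -0.043] y [0.075 0.082 0.085]
scene0 z0.172 30 x [-0.056 -0.042] y [0.07  0.082 0.085]
scene0 z0.184 37 x [-0.053 -0.043] y [0.071 0.083 0.087]
scene0 z0.196 31 x [-0.055 -0.042] y [0.073 0.086 0.089]
scene0 z0.208 27 x [-0.056 -0.042] y [0.082 0.089 0.09 ]
scene0 z0.220 20 x [-0.051 -0.043] y [0.083 0.09  0.096]
scene0 z0.232 48 x [-0.057 -0.04 ] y [0.083 0.094 0.098]
scene0 z0.244 27 x [-0.055 -0.043] y [0.085 0.09  0.096]
side0 z0.100 33 x [-0.064 -0.039] y [0.072 0.081 0.084]
side0 z0.112 75 x [-0.064 -0.038] y [0.066 0.078 0.084]
side0 z0.124 28 x [-0.058 -0.044] y [0.077 0.08  0.082]
side0 z0.136 31 x [-0.058 -0.045] y [0.078 0.082 0.084]
side0 z0.148 27 x [-0.058 -0.045] y [0.079 0.084 0.086]
side0 z0.160 29 x [-0.058 -0.046] y [0.077 0.085 0.088]
side0 z0.172 37 x [-0.058 -0.045] y [0.076 0.087 0.089]
side0 z0.184 34 x [-0.058 -0.045] y [0.08  0.089 0.092]
side0 z0.196 34 x [-0.058 -0.045] y [0.086 0.09  0.092]
side0 z0.208 35 x [-0.058 -0.045] y [0.085 0.092 0.095]
side0 z0.220 24 x [-0.058 -0.045] y [0.092 0.094 0.1  ]
side0 z0.232 72 x [-0.061 -0.043] y [0.086 0.098 0.102]
side0 z0.244 16 x [-0.056 -0.045] y [0.09  0.094 0.096]
```

Clamp angle is about 1.71 rad. The tube needs about −3 mm in x, about −1.3 mm sideways, and 28.0 cm down.

```bash

python3 -m creep '[{"hand":0.05,"translation":[-0.3,0.1,3],"delta_rot":[0,0,0]},{"hand":0.05,"translation":[0,0,5],"delta_rot":[0,0,0]},{"hand":0.05,"translation":[0,0,5],"delta_rot":[0,0,0]},{"hand":0.05,"translation":[0,0,5],"delta_rot":[0,0,0]},{"hand":0.05,"translation":[0,0,3],"delta_rot":[0,0,0]},{"hand":0.05,"translation":[0,0,2],"delta_rot":[0,0,0]},{"hand":0.05,"translation":[0,0,1],"delta_rot":[0,0,0]},{"hand":0.05,"translation":[0,0,0],"delta_rot":[0,0,0]}]'
python3 - <<'E'
from h import *
from station import ctrl
go([.5227,-.257,.0640],frame(7.4,0))
for n in ("wrist","scene","side"):
    C=ctrl.calibration(n);im,d=ctrl.get_image(n);cv2.imwrite(f"pics/{n}4.png",im[:,:,::-1]);np.savez(f"{n}4.npz",im=im,d=d,**{k:np.array(v) for k,v in C.items()})
a=cv2.imread("pics/scene4.png")[60:260,130:400];b=cv2.imread("pics/side4.png")[80:280,340:610]
cv2.imwrite("pics/m4.png",np.vstack([cv2.resize(a,None,fx=1.45,fy=1.45,interpolation=2)[:, :391],cv2.resize(b,None,fx=1.45,fy=1.45)[:, :391]]))
go([.5227,-.257,.0640],frame(7.4,0))
E
```

```text
t: 9.07
tool_pos: [0.5234, -0.2582, 0.1039]
tool_rot: [-3.135, -0.206, -0.006]
contact_force: [0.7, -1.3, -4.6]
opening: 0.038
t 9.07 pos [ 0.5234 -0.2582  0.1039] F [ 0.7 -1.3 -4.6] open 0.038
 rot deg [ 0.   -0.22  0.11]
 trans cm, in present axes [-0.07 -0.13  3.99]  in final axes [-0.05 -0.13  3.99]
t 9.22 pos [ 0.5241 -0.2589  0.1054] F [-1.  -0.5 -5.3] open 0.0382
 rot deg [ 0.11 -0.34  0.09]
 trans cm, in present axes [-0.14 -0.22  4.14]  in final axes [-0.12 -0.21  4.14]
```

View pics/m4.png

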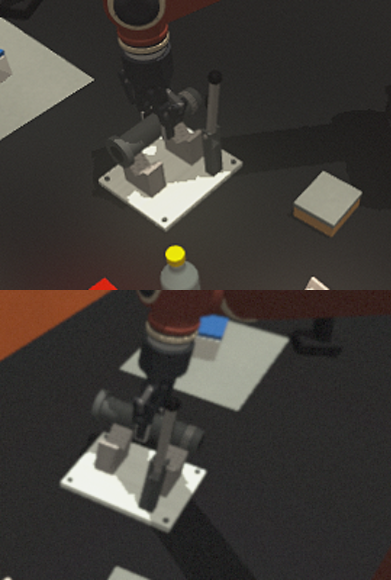

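The picture shows the tube parallel to the grooves about 4 cm above them, flange beyond the free block, and the arm clear of the clamp. Now the last stretch, slowly.

```bash

python3 -m creep '[{"hand":0.05,"translation":[0,0,1],"delta_rot":[0,-0.2,0]},{"hand":0.05,"translation":[0,0,1],"delta_rot":[0,0,0]},{"hand":0.05,"translation":[0,0,0.8],"delta_rot":[0,0,0]},{"hand":0.05,"translation":[0,0,0.4],"delta_rot":[0,0,0]},{"hand":0.05,"translation":[0,0,0.3],"delta_rot":[0,0,0]},{"hand":0.05,"translation":[0,0,0.1],"delta_rot":[0,0,0]},{"hand":0.05,"translation":[0,0,0],"delta_rot":[0,0,0]}]'
python3 -m creep '[{"hand":0.05,"translation":[0,0,0.1],"delta_rot":[0,0,0]},{"hand":0.05,"translation":[0,0,0],"delta_rot":[0,0,0]}]'
python3 -m creep '[{"hand":0.05,"translation":[0,0,0.1],"delta_rot":[0,0,0]},{"hand":0.05,"translation":[0,0,0],"delta_rot":[0,0,0]}]'
```

```text
t: 10.1
tool_pos: [0.5233, -0.2583, 0.0678]
tool_rot: [3.135, 0.205, 0.0]
contact_force: [-0.4, -0.1, -5.0]
opening: 0.0382
t: 10.35
tool_pos: [0.5231, -0.2583, 0.0666]
tool_rot: [-3.135, -0.205, -0.0]
contact_force: [0.7, 0.5, -5.2]
opening: 0.0383
t: 10.6
tool_pos: [0.523, -0.2582, 0.0654]
tool_rot: [-3.135, -0.205, 0.0]
contact_force: [-0.3, -0.1, -4.8]
opening: 0.038
```

```bash

python3 -m creep '[{"hand":0.05,"translation":[0,0,0.1],"delta_rot":[0,0,0]},{"hand":0.05,"translation":[0,0,0],"delta_rot":[0,0,0]}]'
python3 -m creep '[{"hand":0.05,"translation":[0,0,0.1],"delta_rot":[0,0,0]},{"hand":0.05,"translation":[0,0,0],"delta_rot":[0,0,0]}]'
```

```text
t: 10.85
tool_pos: [0.523, -0.2582, 0.0644]
tool_rot: [-3.135, -0.205, 0.0]
contact_force: [0.2, -0.5, -5.1]
opening: 0.0382
t: 11.1
tool_pos: [0.523, -0.2582, 0.0634]
tool_rot: [-3.135, -0.205, 0.0]
contact_force: [-0.8, 0.1, -5.5]
opening: 0.0381
```

```bash

python3 -m creep '[{"hand":0.05,"translation":[0,0,0.1],"delta_rot":[0,0,0]},{"hand":0.05,"translation":[0,0,0],"delta_rot":[0,0,0]}]'
```

```text
t: 11.35
tool_pos: [0.5232, -0.2582, 0.0628]
tool_rot: [-3.135, -0.205, -0.0]
contact_force: [-0.2, 1.3, -4.2]
opening: 0.0382
```

```bash

python3 -m creep '[{"hand":0.05,"translation":[0,0,0.1],"delta_rot":[0,0,0]},{"hand":0.05,"translation":[0,0,0],"delta_rot":[0,0,0]}]'
python3 - <<'E'
from h import *
from station import ctrl
im,d=ctrl.get_image("side");cv2.imwrite("pics/side5.png",cv2.resize(im[120:260,340:540,::-1],None,fx=4,fy=4))
E
```

```text
t: 11.6
tool_pos: [0.5233, -0.2582, 0.0626]
tool_rot: [-3.134, -0.205, -0.0]
contact_force: [-3.7, 3.3, 4.3]
opening: 0.0377
```

View pics/side5.png

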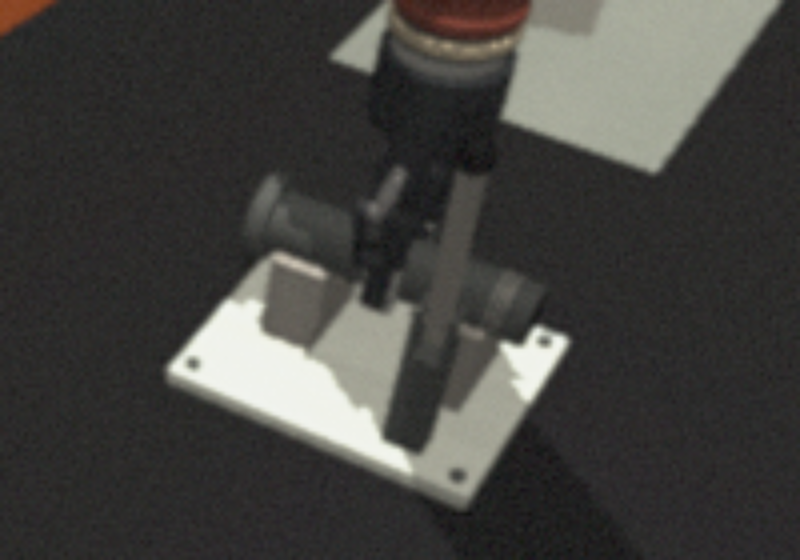

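Contact: the wrist force changed by about 9 N, and the tube lies in both grooves in the picture. Releasing.

```bash

python3 -m creep '[{"hand":0.5,"translation":[0,0,0],"delta_rot":[0,0,0]},{"hand":0.7,"translation":[0,0,0],"delta_rot":[0,0,0]},{"hand":0.75,"translation":[0,0,0],"delta_rot":[0,0,0]},{"hand":0.75,"translation":[0,0,0],"delta_rot":[0,0,0]},{"hand":0.75,"translation":[0,0,0],"delta_rot":[0,0,0]}]' 30
python3 -m creep '[{"hand":0.75,"translation":[0,0,-1],"delta_rot":[0,0,0]},{"hand":0.75,"translation":[0,0,-3],"delta_rot":[0,0,0]},{"hand":0.75,"translation":[0,0,-5],"delta_rot":[0,0,0]},{"hand":0.75,"translation":[0,0,-6],"delta_rot":[0,0,0]},{"hand":0.75,"translation":[0,0,-6],"delta_rot":[0,0,0]},{"hand":0.2,"translation":[0,0,-5],"delta_rot":[0,0,0]},{"hand":0,"translation":[0,0,0],"delta_rot":[0,0,0]}]'
python3 - <<'E'
from h import *
from station import ctrl
go([.5227,-.257,.0640],frame(7.4,0))
for n in ("wrist","scene","side"):
    C=ctrl.calibration(n);im,d=ctrl.get_image(n);cv2.imwrite(f"pics/{n}6.png",im[:,:,::-1]);np.savez(f"{n}6.npz",im=im,d=d,**{k:np.array(v) for k,v in C.items()})
from scipy.optimize import least_squares
dd=lambda p:np.array([np.cos(p[3])*np.cos(p[2]),np.cos(p[3])*np.sin(p[2]),np.sin(p[3])])
for n in ("wrist6","scene6","side6"):
    s=load(n);P=cloud(s).reshape(-1,3);P[:,2]-=np.median(P[abs(P[:,2])<.015][:,2])
    p=[-.258,.075,np.radians(7.4),0.]
    for it in range(5):
        c=np.array([.5227,p[0],p[1]]);a=dd(p);q=P-c;t=q@a;w=q-t[:,None]*a;rr=np.linalg.norm(w,axis=1)
        k=(abs(t)<.065)&(abs(rr-.02)<.005)&(w[:,2]>-.002)
        r=least_squares(lambda p:np.linalg.norm(np.cross(P[k]-np.array([.5227,p[0],p[1]]),dd(p)),axis=1)-.02,p,loss='soft_l1',f_scale=.001);p=r.x
    print(n,k.sum(),p[:2].round(4),np.degrees(p[2:]).round(2),np.std(r.fun).round(4))
    m=(rr>.0245)&(rr<.029)&(t>.05)&(t<.12)&(w[:,2]>0);print(' flange t',np.percentile(t[m],[1,5,50,95,99]).round(4),m.sum())
    m=(rr<.0205)&(abs(t)<.12)&(w[:,2]>.005);print(' barrel t',np.percentile(t[m],[.5,1,99,99.5]).round(4))
E
```

```text
t: 12.28
tool_pos: [0.5231, -0.2583, 0.0615]
tool_rot: [-3.135, -0.205, -0.0]
contact_force: [0.2, 0.4, -0.2]
opening: 0.064
t: 13.15
tool_pos: [0.5249, -0.2595, 0.3293]
tool_rot: [3.128, 0.205, 0.015]
contact_force: [-0.1, -0.8, 0.3]
opening: 0.0285
t 13.15 pos [ 0.5249 -0.2595  0.3293] F [-0.1 -0.8  0.3] open 0.0285
 rot deg [ 0.45 -0.53  0.1 ]
 trans cm, in present axes [-0.43 -0.48 26.52]  in final axes [-0.19 -0.27 26.53]
wrist6 5788 [-0.259   0.0745] [7.4 0. ] 0.0006
 flange t [0.0802 0.0803 0.0857 0.0908 0.0911] 801
 barrel t [-0.087  -0.0861  0.0786  0.0795]
scene6 695 [-0.2578  0.0741] [7.95 0.09] 0.0015
 flange t [0.0795 0.0803 0.0865 0.0917 0.0919] 94
 barrel t [-0.086  -0.0855  0.0922  0.0925]
side6 638 [-0.2563  0.0742] [ 7.23 -0.09] 0.0017
 flange t [0.0784 0.0792 0.0845 0.0896 0.0908] 62
 barrel t [-0.0889 -0.0888  0.078   0.0792]
```

View pics/wrist6.png

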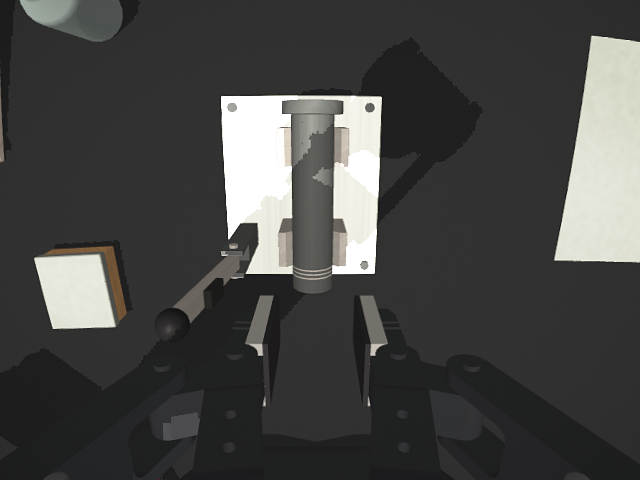

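The wrist view shows the tube lying alone in both grooves, flange (313,107) beyond the unclamped block. The knob is at (172,324) and still open. Fits give the axis at 74–75 mm height, 7.2–8.0° yaw, and the lengthwise centre within about 2–3 mm. Next I go behind the knob with the fingers shut.

```bash

python3 -m creep '[{"hand":0,"translation":[-1.6,-4.6,0],"delta_rot":[0,0,0]},{"hand":0,"translation":[-1.6,-4.6,0],"delta_rot":[0,0,0]},{"hand":0,"translation":[-1.6,-4.6,0],"delta_rot":[0,0,0]},{"hand":0,"translation":[0,0,0],"delta_rot":[0,0,0]},{"hand":0,"translation":[0,0,0],"delta_rot":[0,0,0]}]'
python3 - <<'E'
from h import *
from station import ctrl
c,s=np.cos(np.radians(7.4)),np.sin(np.radians(7.4))
L=np.array([-.05,.137]);w=np.array([.5227,-.258])+np.array([[c,-s],[s,c]])@L
go([*w,.223],frame(7.4,0))
C=ctrl.calibration("wrist");im,d=ctrl.get_image("wrist");cv2.imwrite("pics/w7.png",im[:,:,::-1])
E
```

```text
t: 13.92
tool_pos: [0.4572, -0.1277, 0.3201]
tool_rot: [-3.134, -0.206, 0.003]
contact_force: [0.6, -0.7, 0.1]
opening: -0.0
t 13.93 pos [ 0.4572 -0.1277  0.3201] F [ 0.6 -0.7  0.1] open -0.0
 rot deg [-0.06  0.12  0.11]
 trans cm, in present axes [-0.16  0.08  9.71]  in final axes [-0.18  0.07  9.71]
```

View pics/w7.png

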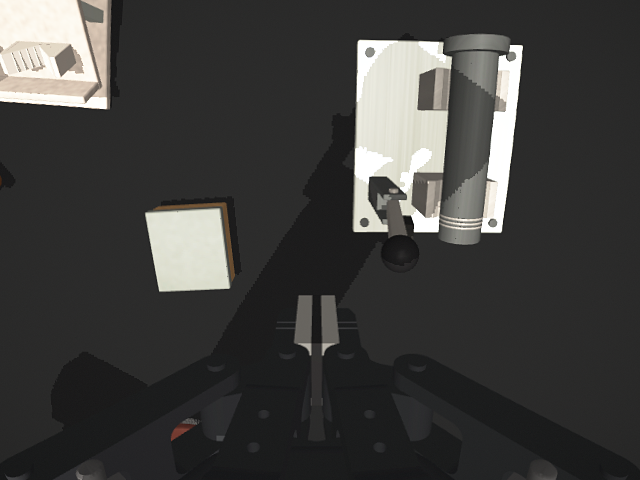

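The closed fingers (315,320) are on the outer side of the knob (400,252). Going down, then pushing sideways.

```bash

python3 -m creep '[{"hand":0,"translation":[-0.1,0,5],"delta_rot":[0,0,0]},{"hand":0,"translation":[0,0,3],"delta_rot":[0,0,0]},{"hand":0,"translation":[0,0,1.7],"delta_rot":[0,0,0]},{"hand":0,"translation":[0,0,0],"delta_rot":[0,0,0]}]'
python3 -m creep '[{"hand":0,"translation":[0,1,0],"delta_rot":[0,0,0]},{"hand":0,"translation":[0,1,0],"delta_rot":[0,0,0]},{"hand":0,"translation":[0,1,0],"delta_rot":[0,0,0]},{"hand":0,"translation":[0,1,0],"delta_rot":[0,0,0]}]'
python3 - <<'E'
from h import *
from station import ctrl
for n in ("scene","side"):
    im,d=ctrl.get_image(n);cv2.imwrite(f"pics/{n}8.png",im[:,:,::-1])
a=cv2.imread("pics/scene8.png")[60:260,130:400];b=cv2.imread("pics/side8.png")[80:280,340:610]
cv2.imwrite("pics/m8.png",np.hstack([cv2.resize(a,None,fx=1.48,fy=1.48),cv2.resize(b,None,fx=1.48,fy=1.48)]))
E
```

```text
t: 14.48
tool_pos: [0.456, -0.1281, 0.2231]
tool_rot: [-3.133, -0.204, 0.004]
contact_force: [0.8, 0.6, -0.1]
opening: 0.0001
t: 14.98
tool_pos: [0.4621, -0.1683, 0.2252]
tool_rot: [3.135, 0.205, 0.001]
contact_force: [-0.8, 0.6, 1.1]
opening: -0.0002
```

View pics/m8.png

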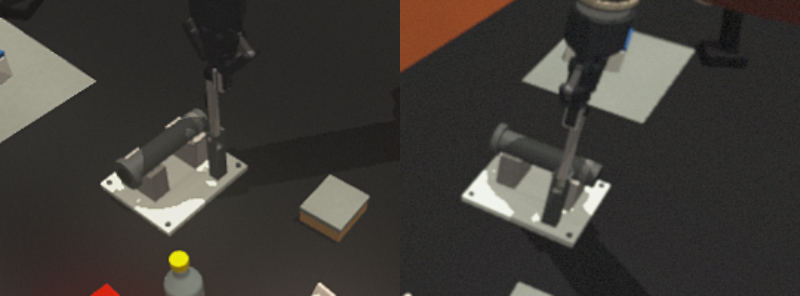

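```bash

python3 -m creep '[{"hand":0,"translation":[0,1,0],"delta_rot":[0,0,0]},{"hand":0,"translation":[0,1,0.1],"delta_rot":[0,0,0]},{"hand":0,"translation":[0,1,0.1],"delta_rot":[0,0,0]},{"hand":0,"translation":[0,1,0.2],"delta_rot":[0,0,0]},{"hand":0,"translation":[0,1,0.3],"delta_rot":[0,0,0]}]'
python3 - <<'E'
from h import *
from station import ctrl
for n in ("scene","side"):
    im,d=ctrl.get_image(n);cv2.imwrite(f"pics/{n}9.png",im[:,:,::-1])
a=cv2.imread("pics/scene9.png")[60:260,130:400];b=cv2.imread("pics/side9.png")[80:280,340:610]
cv2.imwrite("pics/m9.png",np.hstack([cv2.resize(a,None,fx=1.48,fy=1.48),cv2.resize(b,None,fx=1.48,fy=1.48)]))
E
```

```text
t: 15.7
tool_pos: [0.4683, -0.2179, 0.2173]
tool_rot: [-3.135, -0.205, 0.0]
contact_force: [-0.1, 0.4, 0.5]
opening: 0.0002
```

View pics/m9.png

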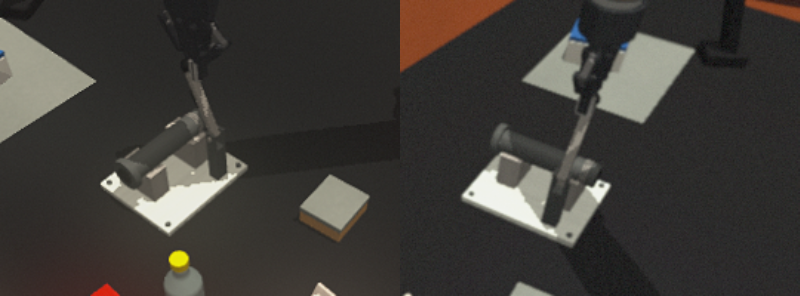

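The pictures show the arm tilting over the tube as the finger pushes. Continuing.

```bash

python3 -m creep '[{"hand":0,"translation":[0,1,0.4],"delta_rot":[0,0,0]},{"hand":0,"translation":[0,1,0.5],"delta_rot":[0,0,0]},{"hand":0,"translation":[0,1,0.6],"delta_rot":[0,0,0]},{"hand":0,"translation":[0,0.8,0.6],"delta_rot":[0,0,0]},{"hand":0,"translation":[0,0,0],"delta_rot":[0,0,0]}]'
python3 - <<'E'
from h import *
from station import ctrl
for n in ("scene","side"):
    im,d=ctrl.get_image(n);cv2.imwrite(f"pics/{n}10.png",im[:,:,::-1])
a=cv2.imread("pics/scene10.png")[60:260,130:400];b=cv2.imread("pics/side10.png")[80:280,340:610]
cv2.imwrite("pics/m10.png",np.hstack([cv2.resize(a,None,fx=1.48,fy=1.48),cv2.resize(b,None,fx=1.48,fy=1.48)]))
E
```

```text
t: 16.42
tool_pos: [0.4729, -0.2551, 0.1956]
tool_rot: [-3.134, -0.204, 0.002]
contact_force: [-0.5, -0.5, -0.7]
opening: -0.0003
```

View pics/m10.png

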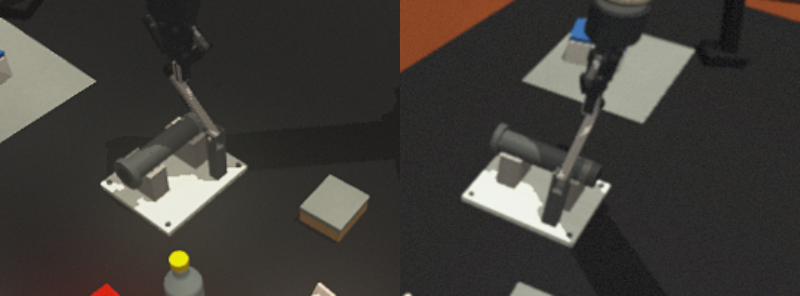

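```bash

python3 -m creep '[{"hand":0,"translation":[0,1,0.7],"delta_rot":[0,0,0]},{"hand":0,"translation":[0,1,1],"delta_rot":[0,0,0]},{"hand":0,"translation":[0,0.8,1.2],"delta_rot":[0,0,0]},{"hand":0,"translation":[0,0.6,1.2],"delta_rot":[0,0,0]},{"hand":0,"translation":[0,0,0],"delta_rot":[0,0,0]},{"hand":0,"translation":[0,0,0],"delta_rot":[0,0,0]}]'
python3 - <<'E'
from h import *
from station import ctrl
for n in ("scene","side"):
    im,d=ctrl.get_image(n);cv2.imwrite(f"pics/{n}11.png",im[:,:,::-1])
a=cv2.imread("pics/scene11.png")[60:260,130:400];b=cv2.imread("pics/side11.png")[80:280,340:610]
cv2.imwrite("pics/m11.png",np.hstack([cv2.resize(a,None,fx=1.48,fy=1.48),cv2.resize(b,None,fx=1.48,fy=1.48)]))
E
```

```text
t: 17.27
tool_pos: [0.4777, -0.2884, 0.1555]
tool_rot: [-3.135, -0.205, 0.0]
contact_force: [-1.0, -0.1, -0.6]
opening: 0.0001
```

View pics/m11.png

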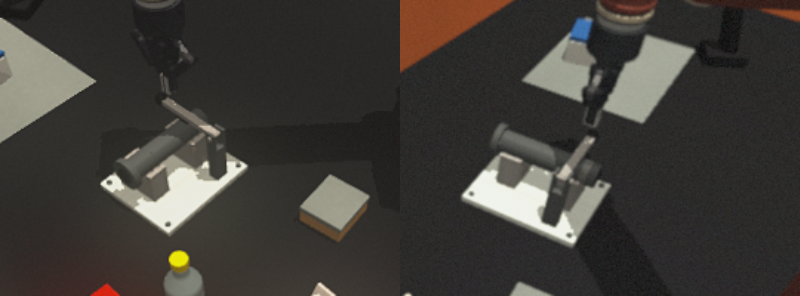

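The arm has left the finger and is sinking on its own. I back off upward, let it settle, and look.

```bash

python3 -m creep '[{"hand":0,"translation":[0,0,-2],"delta_rot":[0,0,0]},{"hand":0,"translation":[0,0,-4],"delta_rot":[0,0,0]},{"hand":0,"translation":[0,0,-5],"delta_rot":[0,0,0]},{"hand":0,"translation":[0,0,-5],"delta_rot":[0,0,0]},{"hand":0,"translation":[0,0,0],"delta_rot":[0,0,0]},{"hand":0,"translation":[0,0,0],"delta_rot":[0,0,0]},{"hand":0,"translation":[0,0,0],"delta_rot":[0,0,0]},{"hand":0,"translation":[0,0,0],"delta_rot":[0,0,0]}]'
cat > chk.py <<'E'
from h import *
from station import ctrl
import sys
T=sys.argv[1]
yaw=np.radians(7.4);c,sn=np.cos(yaw),np.sin(yaw)
for n in ("scene","side","wrist"):
    C=ctrl.calibration(n);im,d=ctrl.get_image(n);cv2.imwrite(f"pics/{n}{T}.png",im[:,:,::-1]);np.savez(f"{n}{T}.npz",im=im,d=d,**{k:np.array(v) for k,v in C.items()})
    P=cloud(load(n+T)).reshape(-1,3);P[:,2]-=np.median(P[abs(P[:,2])<.015][:,2])
    L=np.c_[(P[:,:2]-[.5227,-.2575])@np.array([[c,-sn],[sn,c]]),P[:,2]]
    B=L[(abs(L[:,0]+.05)<.005)&(L[:,2]>.09)&(L[:,2]<.2)&(L[:,1]>-.03)&(L[:,1]<.06)]
    for y in (-.025,-.01,.005,.02,.035,.05):
        k=abs(B[:,1]-y)<.005
        if k.sum()>3: print(n,'arm top y',y,np.median(B[k][:,2]).round(4))
    K=L[(abs(L[:,0]+.05)<.013)&(L[:,1]<-.04)&(L[:,1]>-.07)&(L[:,2]>.06)&(L[:,2]<.2)]
    if len(K): print(n,'knob top',np.percentile(K[:,2],97).round(4),K.mean(0).round(3))
a=cv2.imread(f"pics/scene{T}.png")[60:260,130:400];b=cv2.imread(f"pics/side{T}.png")[80:280,340:610]
cv2.imwrite(f"pics/m{T}.png",np.hstack([cv2.resize(a,None,fx=1.48,fy=1.48),cv2.resize(b,None,fx=1.48,fy=1.48)]))
E
python3 chk.py 12
```

```text
t: 18.38
tool_pos: [0.4772, -0.2881, 0.314]
tool_rot: [-3.133, -0.205, 0.003]
contact_force: [0.3, 0.2, 0.2]
opening: 0.0
scene arm top y -0.025 0.111
scene arm top y -0.01 0.1099
scene arm top y 0.005 0.1094
scene arm top y 0.02 0.1107
scene arm top y 0.035 0.1106
scene arm top y 0.05 0.1111
scene knob top 0.1172 [-0.048 -0.049  0.112]
side arm top y -0.025 0.1098
side arm top y -0.01 0.1103
side arm top y 0.005 0.1106
side arm top y 0.02 0.1109
side arm top y 0.035 0.1104
side arm top y 0.05 0.1107
side knob top 0.1172 [-0.052 -0.046  0.112]
wrist arm top y -0.025 0.1107
wrist arm top y -0.01 0.1106
wrist arm top y 0.005 0.1107
wrist arm top y 0.02 0.1107
wrist arm top y 0.035 0.1107
wrist arm top y 0.05 0.1107
wrist knob top 0.1169 [-0.049 -0.052  0.112]
```

View pics/m12.png

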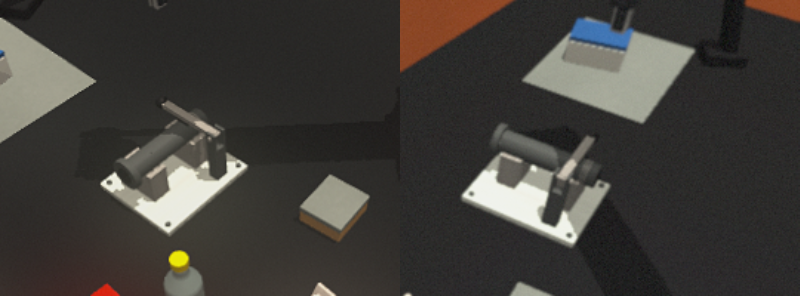

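The arm is level: its top sits at a flat 110.7 mm all along and the knob top is at 117 mm. A last check of the tube's position relative to the blocks, and of the rest of the scene.

```bash
python3 - <<'E'
from h import *
yaw=np.radians(7.4);c,sn=np.cos(yaw),np.sin(yaw)
for n in ("wrist6","wrist12","scene12","side12"):
    P=cloud(load(n)).reshape(-1,3);P[:,2]-=np.median(P[abs(P[:,2])<.015][:,2])
    L=np.c_[(P[:,:2]-[.5227,-.2575])@np.array([[c,-sn],[sn,c]]),P[:,2]]
    B=L[(abs(abs(L[:,1])-.029)<.004)&(abs(L[:,2]-.073)<.004)]
    for s in (1,-1):
        b=B[(abs(B[:,0]-s*.05)<.03)]
        if len(b)>10: print(n,'block',s,np.percentile(b[:,0],[2,98]).round(4),'y',np.round(np.percentile(L[(abs(L[:,0]-s*.05)<.015)&(abs(L[:,2]-.0725)<.003)&(abs(L[:,1])<.045)][:,1],[1,99]),4))
    T=L[(abs(L[:,1])<.008)&(L[:,2]>.088)&(L[:,2]<.107)]
    F=T[(T[:,2]>.0985)&(T[:,0]>.06)]; print(n,'flange',np.percentile(F[:,0],[2,98]).round(4) if len(F) else '', 'tube min x',np.percentile(T[:,0],.5).round(4),'top z',np.median(T[(abs(T[:,0])<.03)][:,2]).round(4))
for n in("scene0","scene12"):
    s=load(n);P=cloud(s);h=cv2.cvtColor(s['im'],cv2.COLOR_RGB2HSV)
    red=(h[...,1]>180)&((h[...,0]<5)|(h[...,0]>175))&(h[...,2]>90)&(P[...,0]>.7)&(P[...,2]>.05)&(P[...,2]<.12)
    yel=(h[...,0]>22)&(h[...,0]<35)&(h[...,1]>180)&(P[...,2]>.1)&(P[...,2]<.2)
    box=(abs(P[...,2]-.036)<.006)&(abs(P[...,0]-.38)<.08)&(abs(P[...,1]-.02)<.08)
    t1=(P[...,2]>.09)&(P[...,0]<.75)&(P[...,1]>.2)&(P[...,1]<.27);t2=(P[...,2]>.09)&(P[...,0]<.75)&(P[...,1]>.28)&(P[...,1]<.36)
    print(n,[np.median(P[m],0).round(4).tolist() for m in(red,yel,box,t1,t2)])
E
```

```text
wrist6 block 1 [0.0321 0.067 ] y [-0.0349  0.0324]
wrist6 block -1 [-0.0677 -0.0327] y [-0.035   0.0321]
wrist6 flange [0.08   0.0906] tube min x -0.0872 top z 0.094
wrist12 block 1 [0.0319 0.0672] y [-0.0352  0.0322]
wrist12 block -1 [-0.0679 -0.0326] y [-0.0351  0.0325]
wrist12 flange [0.0798 0.0906] tube min x -0.0872 top z 0.0941
scene12 block 1 [0.0329 0.0647] y [-0.0339  0.0364]
scene12 block -1 [-0.0628 -0.033 ] y [-0.0338  0.035 ]
scene12 flange [0.0804 0.091 ] tube min x -0.0853 top z 0.0938
side12 block 1 [0.0316 0.0791] y [0.0173 0.0382]
side12 flange [0.0795 0.7974] tube min x -0.0879 top z 0.0936
scene0 [[0.8277, 0.0211, 0.0713], [0.6803, -0.0071, 0.1489], [0.3752, 0.0029, 0.0356], [0.64, 0.239, 0.1209], [0.6603, 0.3187, 0.1214]]
scene12 [[0.8275, 0.0212, 0.0713], [0.6799, -0.0064, 0.1493], [0.3748, 0.0031, 0.0357], [0.5532, 0.2243, 0.1351], [0.6603, 0.3187, 0.1216]]
```

View pics/scene12.png

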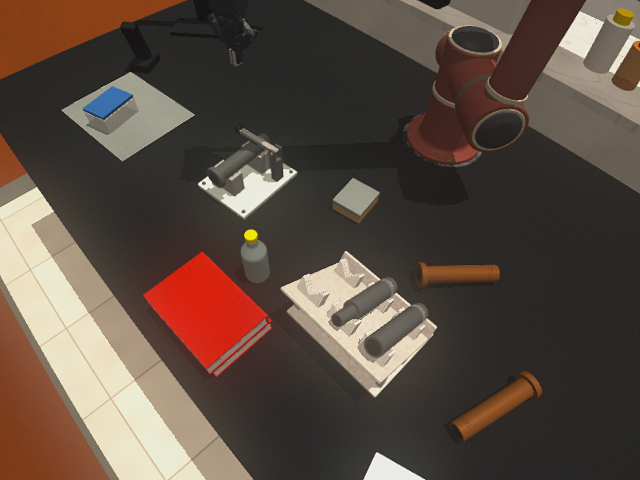

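The scene view shows the clamp shut across the tube at (255,155), the other tubes at (365,302) and (395,330) where they began, and the robot clear of everything. Handing in.

```bash
python3 - <<'E'
from h import *
a=load("scene0")['im'][270:370,320:440].astype(int);b=load("scene12")['im'][270:370,320:440].astype(int)
print("rack tubes patch diff",np.abs(a-b).mean())
from station import ctrl
print(ctrl.finish_job())
E
```

```text
rack tubes patch diff 7.685444444444444
the job is handed in; nothing more can be done
None
```

The flanged tube now lies in both V-grooves with its flange beyond the block without the clamp, and the clamp is shut on it. I gripped it in the rack, lowered it in 1 mm steps until a gentle contact (about 9 N), and released it with the clamp still open. Then I pushed the clamp knob over until the arm sank shut by itself. I handed the job in at about 19 s of the 61 s allowed.

**Checks that passed:**
- **Tube:** it sits about 1.5–2 mm off centre towards the flange. Its axis is about 74–75 mm above the bench, and its direction is within about 0.6° of the fixture's in all three cameras.
- **Clamp:** the arm is level, its top at 110–111 mm all along.
- **Books, bottle and slide box:** all are within 1 mm of where they started.
- **Outer rack tube:** it did not move.
- **Robot:** it was well clear of everything when I handed in.

**Checks that disagreed:**
- **Middle rack tube:** its automatic position reading shifted by about 9 cm. I put this down to the measuring mask picking up the robot arm, because the tube appears at the same pixels as before. A crude before-and-after image comparison of the two rack tubes (mean difference 7.7 grey levels, run in the same script as the hand-in) did not settle it.
- **Camera agreement:** the cameras differed by about 2–3 mm sideways on the tube's position. That is about the size of their calibration error.

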